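# Right the gel cassette and cover the staining dish

## Robot

A 6-joint arm with a two-finger parallel gripper is mounted at the origin on the work surface. World frame = base frame: x ahead of the robot, y to its left, z up, the work surface at z = 0. Lengths are in m, angles in rad, forces in N, time in s.
With the tool pointing down it reaches from about 0.25 to 0.8 m from the base axis. Payload 8.5 kg.
Tool frame: the origin (TCP) lies between the finger pads; the fingertips stand 8 mm ahead of it and the grasp point (between the pads) lies 11 mm behind it; z points along the fingers, y is the line along which they close (so a half turn about z gives the same grasp; the last joint's range is limited). The gripper opens to 85 mm and grips with 20 to 120 N. Pads are 22 mm wide; open, the fingers measure 114 mm over their backs; the gripper's body (76 mm by 85 mm) begins 54 mm behind the grasp point. The pads swing forward as they close: fully open they stand 13 mm farther back than shut.
Start: joints at [1.271, 0.238, -0.013, 1.319, 0, 1.571], TCP at [0.155, 0.502, 0.239] pointing down, gripper open.
Joint ranges: [-2.66, 2.66], [-1.03, 1.9], [-1.14, 1.46], [-1.82, 2.27], [-1.45, 1.34], [-3.14, 3.14]. Speed limits (rad/s): [2.22, 2.22, 2.79, 3.14, 3.14, 3.14].

## Interface

Orientations are given as a rotation vector (axis times angle).
In Python, from bench import ctrl gives the robot as it stands. The module is installed in compiled form; this text tells all that it offers.
- The arm moves only by the tool carry_out, never from a script. Its arguments are lists of equal length, an entry for each row: "offset": the shift along the tool's x, y, z in cm, a list of three; "turn": the turn, a rotation vector about the tool's x, y, z in rad, a list of three; "grip": the finger opening in cm, from 0 to 8.54. A call has 1 to 8 rows; each row is the pose to reach, as a shift and turn from the pose commanded when the call began, along the tool's axes at that moment; what a row does not reach only later rows make up. A row lasts 1/8 s, in which the tool goes at most 62.5 mm and 10.7 degrees, less where a joint would pass 70% of its speed; a pose out of reach is approached as far as the arm can. A call with a gripper value outside its range is refused whole. The fingers move at their own pace and stop on an object; "force" is the grip in N (left out, the last holds). Time passes only in rows, so rows that repeat a pose let the fingers close. It gives the time, the measured TCP pose, the force, the opening and the grip force at its end, in the units of the state.
- ctrl.state(): the state, without advancing time (a new reading comes with each control period).
- ctrl.capture(name): name is "scene" or "side" or "wrist"; returns a dict with "frame" (400x640x3 uint8, red, green, blue), "z_map" (400x640 float32, m along the optical axis (not along the pixel's ray), 0 where there is no reading), "mtx" (3x3 intrinsics, pixels), "cam_to_world" (4x4, takes a point from camera to world coordinates); the wrist camera has in their place "mount" (4x4, takes a point from camera to tool coordinates, whose origin is the TCP and whose axes are the flange's). Camera axes: x right, y up, looking along -z (the intrinsics and any distortion apply to the point x, -y, -z); pixel columns grow to the right and rows downward; lengths in m; the calibration is good to about 2 mm. A picture is of the moment at which its call begins: read the wrist's pose just before it.
- ctrl.hand_in(): hands the job in; it is judged then, once.
The state is a dict: "clock": time; "q": joint angles; "dq": joint speeds; "joint_efforts": joint torques, N m; "position": TCP position; "eef_rot": TCP orientation; "contact_force": force on the tool from outside, world axes, zero at the start; "moment": the same for the moment, N m; "finger_gap": opening from 0.0 (shut) to 1.0 (fully open); "finger_force": force on a finger pad.
Only numpy, scipy, OpenCV 4.12 (cv2) and the standard library are available. Lean on these libraries where they do the work, as an engineer would, in place of code of your own. Each camera call takes 0.05 s, during which the arm holds its last target. There are 200 camera calls.

## Task

The blue gel cassette has fallen across the white staining dish: stand it back upright on its thin edge in the black drying rack, leaning on the rack's back plate. Then slide the orange cover off its steel shelf onto the dish so that it drops in and sits fully seated and level on the rim. Leave the other things on the bench as they are, and do not drop the cassette or the cover.

Things in the scene. Friction and masses are not known exactly. Their poses are not given: they have to be found in the camera images.
- station: fixed gel-staining station. Origin on the bench, on the dish's axis, z up. In its axes, mm: grey base plate 12 thick, x -110..110, y -230..140; white round dish about the origin, then a steel shelf to its -y side and a black drying rack to its +y side (see the points)
- dish_rim (a point): centre of the dish's mouth at rim height, 62 mm above the bench; axes as the station. The dish is 140 mm outside and 124 mm inside diameter, its inner floor 45 mm below the rim
- shelf_top (a point): centre of the shelf's top face, level with the rim (62 mm above the bench), 150 mm from the dish's axis along -y; axes as the station. Shelf 190 mm (x) by 150 mm (y); a 5 mm gap parts it from the dish
- rack_foot (a point): middle of the rack's groove floor, 12 mm above the bench, 110 mm from the dish's axis along +y; axes as the station. 7 mm beyond it (+y) is the foot of the black back plate, 130 mm wide, 90 mm tall, leaning back 6 deg towards +y; 9 mm before it (-y) a lip 6 mm high keeps the edge in the groove
- cover: orange round flat cover, no knob, about 0.16 kg: flange 164 mm diameter, 8 mm thick (its lower edge bevelled 10 x 4 mm), over a plug 118 mm diameter, 7 mm deep. Origin: centre of the plug's underside, z up; 15 mm high. Starts loose on the shelf, standing on its plug; pushed by its edge it slides level over the gap onto the rim and drops in (3 mm play). Seated: flange on rim, origin 7 mm below it
- cassette: blue gel cassette, white faces, 90 mm wide (x), 10 thick (y), 115 tall (z), about 0.13 kg. Origin: middle of its lower 90 x 10 mm edge, z up its height. Starts with the edge loose in the groove (front lower corner at the groove's middle), fallen 39 deg towards the dish, lying on the rim, top edge about 102 mm above the bench. Upright, it rests by itself on the back plate, 9 deg past vertical
- stain_jar: small squat jar with black cap, 38 mm across, 46 mm high, standing on the station's base plate beside the dish; bystander, origin at the centre of its underside
- timer: yellow bench timer, 36 x 50 x 24 mm, on the station's base plate on the dish's other side; bystander, origin at the centre of its underside
- bottle_amber: amber bottle with blue cap, 70 mm across, 160 mm high; bystander, origin at the centre of its underside
- bottle_clear: white bottle with red cap, 60 mm across, 120 mm high; bystander, origin at the centre of its underside
- tip_box: green pipette-tip box with pale lid, 85 x 120 x 70 mm; bystander, origin at the centre of its underside
- mug: blue mug, 80 mm across, 90 mm high; bystander, origin at the centre of its underside
Things that resemble listed ones, but are neither listed nor needed, are in the scene too. Of the things that look like the cassette, the smaller one is meant. Of the things shaped like the cover, the orange one is meant.

How it is judged:
By the outcome, as a careful person would: the job done as asked, in the order asked, and still so for the second after the job is handed in, with the robot touching nothing.
It also fails if it takes over 58 s, if anything falls off the work surface, if the arm or the gripper's body presses on something with over 40 N, if the wrist force passes 120 N, or if a joint passes its speed limit or range.

## Working session

There is one attempt and no reset: what is moved stays moved. The work goes in short steps, Python scripts to look and compute and a tool call to move; the robot and the scene stay as the last step left them, time stands still between calls to the robot, and variables do not carry over. Pictures are saved under pics/ and viewed, at most 10 in all, crops included, and the job is handed in when it is done.

Besides the shell and the picture viewer there is one more tool, called after "Request:" in YAML: its name, and indented under it one key for each argument. carry_out: Moves the arm, as the interface text tells. Its arguments: {"type":"object","properties":{"offset":{"type":"array"},"turn":{"type":"array"},"grip":{"type":"array"},"force":{"type":"number"}},"required":["offset","turn","grip"]}

```bash
mkdir -p pics; python3 - <<'E'
from bench import ctrl
import cv2, numpy as np, pickle
s=ctrl.state(); print({k:np.round(v,3) for k,v in s.items()})
d={}
for n in("scene","side"):
    c=ctrl.capture(n); d[n]=c; cv2.imwrite(f"pics/{n}0.png",c["frame"][:,:,::-1]); print(n,[k for k in c],c["mtx"].round(1).tolist(),c["cam_to_world"].round(3).tolist())
pickle.dump(d,open("c0.pkl","wb"))
E
```

```text
{'clock': np.float64(0.0), 'q': array([ 1.271,  0.239, -0.014,  1.319,  0.   ,  1.571]), 'dq': array([-0.002, -0.   , -0.   , -0.001, -0.   , -0.001]), 'joint_efforts': array([ 0.0000e+00, -5.3878e+01,  3.4644e+01,  1.8000e-02,  0.0000e+00,
       -0.0000e+00]), 'position': array([0.155, 0.501, 0.239]), 'eef_rot': array([-4.690e-01, -3.106e+00,  2.000e-03]), 'contact_force': array([-0.06 , -0.036,  0.828]), 'moment': array([ 0.06 , -0.059,  0.045]), 'finger_force': np.float64(0.0), 'finger_gap': np.float64(0.999)}
scene ['frame', 'z_map', 'mtx', 'cam_to_world'] [[406.9, 0.0, 316.3], [0.0, 406.9, 195.6], [0.0, 0.0, 1.0]] [[-0.836, -0.395, 0.381, 0.884], [0.549, -0.605, 0.577, 0.639], [0.003, 0.691, 0.722, 0.869], [0.0, 0.0, 0.0, 1.0]]
side ['frame', 'z_map', 'mtx', 'cam_to_world'] [[388.7, 0.0, 322.5], [0.0, 388.7, 203.0], [0.0, 0.0, 1.0]] [[0.679, 0.426, -0.598, -0.272], [-0.734, 0.372, -0.568, -0.686], [-0.019, 0.825, 0.566, 0.764], [0.0, 0.0, 0.0, 1.0]]
```

View pics/scene0.png

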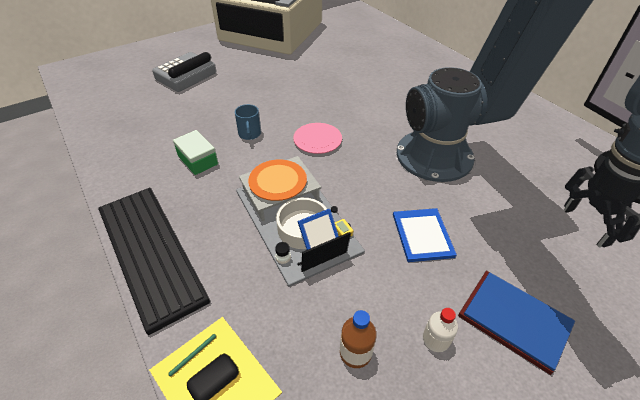

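View pics/side0.png

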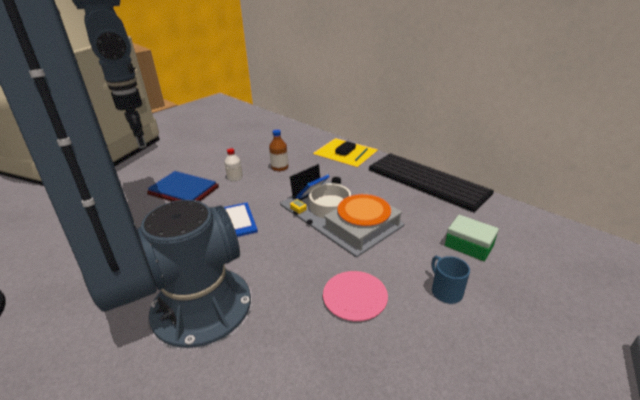

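The scene view shows the orange cover on its shelf at (278,181), the dish at (303,222), the cassette fallen across it at (320,230), the black rack at (327,252), the yellow timer at (344,228), and the jar at (283,252). The side view agrees: cover (364,210), dish (330,198), rack (306,180). The large cassette at (424,235) and the pink disc are decoys.

```bash
cat > h.py <<'E'
import numpy as np, cv2
from scipy.spatial.transform import Rotation as R
def cloud(c,T=None):
    T=c["cam_to_world"] if T is None else T
    K=c["mtx"]; z=c["z_map"]; v,u=np.mgrid[:400,:640]
    P=np.stack([(u-K[0,2])/K[0,0]*z,-(v-K[1,2])/K[1,1]*z,-z],-1)
    return P@T[:3,:3].T+T[:3,3]
def ray(c,px,h,T=None):
    T=c["cam_to_world"] if T is None else T
    K=c["mtx"]; d=T[:3,:3]@np.array([(px[0]-K[0,2])/K[0,0],-(px[1]-K[1,2])/K[1,1],-1])
    return T[:3,3]+d*(h-T[2,3])/d[2]
def hsv(c): return cv2.cvtColor(c["frame"],cv2.COLOR_RGB2HSV)
def big(m):
    n,l,s,ce=cv2.connectedComponentsWithStats(m.astype(np.uint8)); 
    return l==1+np.argmax(s[1:,4])
E
cat > m.py <<'E'
import pickle; from h import *
d=pickle.load(open("c0.pkl","rb"))
for n,box in(("scene",(180,290,230,370)),("side",(150,260,270,410))):
    c=d[n]; H=hsv(c); P=cloud(c); roi=np.zeros((400,640),bool); roi[box[0]:box[1],box[2]:box[3]]=1
    roi2=np.zeros((400,640),bool); roi2[140:260,230:420]=1
    o=big((H[...,0]<18)&(H[...,1]>120)&(H[...,2]>120)&roi2)
    Q=P[o]; zt=np.median(Q[:,2]); Q=Q[Q[:,2]>zt-.006]
    ct,_=cv2.findContours(o.astype(np.uint8),0,2); pts=np.array([ray(c,p[0],.075) for p in ct[0]])[:,:2]
    print(n,"cover ztop",zt,"circle",cv2.minEnclosingCircle((pts*1000).astype(np.float32)), "cloudmean",Q.mean(0))
    # station plate and bench heights
    near=np.linalg.norm(P[...,:2]-Q.mean(0)[:2],axis=-1)<.33
    for lo,hi,lab in((.055,.067,"rim/shelf"),):
        m=near&(P[...,2]>lo)&(P[...,2]<hi)&(H[...,1]<60); print(lab,m.sum())
    b=big((H[...,0]>100)&(H[...,0]<125)&(H[...,1]>130)&(H[...,2]>60)&roi)
    print("blue",b.sum(),P[b].min(0),P[b].max(0))
    k=big((H[...,2]<45)&roi); Q=P[k]; print("black",k.sum(),Q.min(0).round(3),Q.max(0).round(3))
    top=Q[Q[:,2]>.088]; print("plate top pts",len(top), top.mean(0) if len(top) else 0)
    if n=="scene":
        mu=Q.mean(0);u,s,vt=np.linalg.svd(Q-mu); print("plate mean",mu,"normal",vt[2],"long",vt[0])
    y=big((H[...,0]>20)&(H[...,0]<35)&(H[...,1]>120)&roi); print("timer",P[y].mean(0),P[y].max(0))
E
python3 m.py
python3 - <<'E'
import cv2
a=cv2.imread("pics/scene0.png")[150:290,225:375]; b=cv2.imread("pics/side0.png")[150:260,270:420]
cv2.imwrite("pics/crop0.png",cv2.resize(a,None,fx=4,fy=4,interpolation=2))
E
```

```text
scene cover ztop 0.0754444336573476 circle ((521.5718994140625, -110.7240219116211), 83.96461486816406) cloudmean [ 0.52391315 -0.10327637  0.07969661]
rim/shelf 1627
blue 317 [0.4781318  0.07564234 0.04682978] [0.88350582 0.63933154 0.8690448 ]
black 886 [0.478 0.129 0.01 ] [0.884 0.639 0.869]
plate top pts 191 [0.54718829 0.1712295  0.10405889]
plate mean [0.54543193 0.16405105 0.0625798 ] normal [ 0.03496573  0.90613222 -0.4215469 ] long [0.4366351  0.36556614 0.82201654]
timer [0.45243314 0.11690274 0.04341543] [0.88350582 0.63933154 0.8690448 ]
side cover ztop 0.07741490764647985 circle ((516.0569458007812, -108.7484359741211), 84.95851135253906) cloudmean [ 0.5096053  -0.11581239  0.07996948]
rim/shelf 1088
blue 135 [0.47265176 0.07246223 0.01427586] [0.59169824 0.15879155 0.1074497 ]
black 441 [-0.272 -0.686  0.017] [0.597 0.171 0.764]
plate top pts 83 [0.50440594 0.13320339 0.11785675]
timer [0.8464861  0.23245122 0.00934593] [0.98945191 0.37014696 0.76416808]
```

View pics/crop0.png

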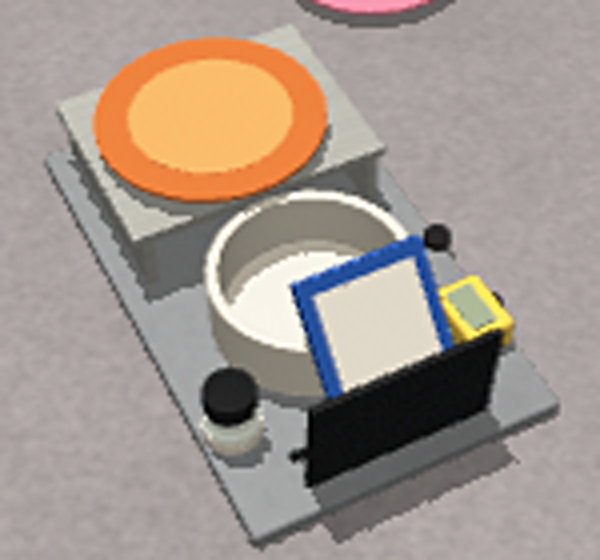

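```bash
cat >> h.py <<'E'
def fit(A,B):
    a,b=A-A.mean(0),B-B.mean(0); th=np.arctan2((a[:,0]*b[:,1]-a[:,1]*b[:,0]).sum(),(a*b).sum())
    Rm=np.array([[np.cos(th),-np.sin(th)],[np.sin(th),np.cos(th)]]); return th,B.mean(0)-Rm@A.mean(0),Rm
E
cat > m2.py <<'E'
import pickle; from h import *
d=pickle.load(open("c0.pkl","rb")); c=d["scene"]
px=lambda x,y:(225+x/4-.4,150+y/4-.4)
L=[((555,405),(-110,140,12)),((262,545),(110,140,12)),((47,157),(110,-230,12)),((58,105),(95,-225,62)),((385,150),(-95,-75,62)),((290,25),(-95,-225,62)),((148,237),(95,-75,62))]
A=np.array([l[1][:2] for l in L])/1000; B=np.array([ray(c,px(*l[0]),l[1][2]/1000)[:2] for l in L])
th,t,Rm=fit(A,B); print("th",th,"t",t,"res mm\n",((B-A@Rm.T-t)*1000).round(1))
S=lambda p:np.r_[Rm.T@(np.asarray(p)[:2]-t),p[2]]*1000
P=cloud(c)
for nm,q,h in(("casTL",(293,287),.1017),("casTR",(418,238),.1017),("plateL",(308,405),.1015),("plateR",(500,333),.1015),("knob",(437,237),.02),("jarcap",(230,390),.058)):
    print(nm,S(ray(c,px(*q),h)).round(1), S(P[int(px(*q)[1]),int(px(*q)[0])]).round(1))
# cloud checks in station frame
for n in d:
    Q=cloud(d[n]);H=hsv(d[n]);Q[d[n]["z_map"]<=0]=np.nan; W=np.concatenate([(Q[...,:2]-t)@Rm,Q[...,2:]],-1)*1000
    o=(H[...,0]<18)&(H[...,1]>120)&(H[...,2]>120)&(abs(W[...,0])<120)&(abs(W[...,1]+150)<120)
    print(n,"cover z",np.nanmedian(W[o][:,2]),"bbox",np.nanpercentile(W[o],[1,99],axis=0).round(1).tolist())
    b=(H[...,0]>100)&(H[...,0]<125)&(H[...,1]>130)&(abs(W[...,0])<80)&(abs(W[...,1]-70)<60)
    print("cassette blue",b.sum(),np.nanpercentile(W[b],[1,99],axis=0).round(1).tolist())
s=R.from_rotvec([-.469,-3.106,.002]).as_matrix(); print(s.round(2))
E
python3 m2.py
```

```text
th -0.09485972653814136 t [0.52801461 0.03999979] res mm
 [[ 6.3 -3.5]
 [-1.7  2.6]
 [-1.1  1.8]
 [-0.5  0.7]
 [ 2.8 -0.1]
 [ 3.1 -1.2]
 [-8.9 -0.3]]
casTL [ 33.5  38.4 101.7] [33.1 32.5 96.7]
casTR [-54.3  38.8 101.7] [-53.   40.4 104.4]
plateL [ 64.8 122.2 101.5] [37.2 58.4  9.8]
plateR [-60.8 128.4 101.5] [-61.4 124.6 100.2]
knob [-103.9  -18.9   20. ] [-105.9  -26.8   14.7]
jarcap [89.1 61.  58. ] [89.  60.2 57.4]
scene cover z 75.4453234920824 bbox [[-69.6, -227.1, 71.0], [83.9, -72.5, 78.9]]
cassette blue 318 [[-54.6, 37.1, 47.7], [34.7, 121.2, 107.1]]
side cover z 77.41106579261914 bbox [[-75.1, -228.8, 62.3], [78.2, -74.0, 80.5]]
cassette blue 170 [[-59.9, 33.9, 14.9], [51.3, 123.4, 107.2]]
[[-0.96  0.3  -0.  ]
 [ 0.3   0.96 -0.  ]
 [ 0.   -0.   -1.  ]]
```

```bash
cat >> h.py <<'E'
TH,T0=-0.095,np.array([.528,.040])
def srot(tilt,spin=0):  # tool axes in station: tool z = down, tilted `tilt` deg towards +y at its tip; y closes along +y (spin deg about tool z)
    a=np.radians(tilt); s,c=np.sin(a),np.cos(a); M=np.array([[-1,0,0],[0,c,s],[0,s,-c]]).T
    M=np.column_stack([[-1,0,0],[0,c,s],[0,s,-c]])
    return R.from_euler('z',TH).as_matrix()@M@R.from_euler('z',spin,degrees=True).as_matrix()
def s2w(p): p=np.asarray(p,float)/1000; q=R.from_euler('z',TH).as_matrix()@p; return q+np.r_[T0,0]
def w2s(p): return R.from_euler('z',-TH).as_matrix()@(np.asarray(p)-np.r_[T0,0])*1000
def go(ctrl,p,Rt):
    s=ctrl.state(); Rc=R.from_rotvec(s["eef_rot"]).as_matrix()
    print("off cm",(Rc.T@(s2w(p)-s["position"])*100).round(2),"turn",R.from_matrix(Rc.T@Rt).as_rotvec().round(3),"now st",w2s(s["position"]).round(1),"F",s["contact_force"].round(1),"t",round(float(s["clock"]),2))
E
python3 - <<'E'
from h import *; from bench import ctrl
a=np.radians(39);u=np.array([0,-np.sin(a),np.cos(a)]); top=np.array([-10,41.5,104.5])
go(ctrl,top+90*u,srot(39))
M=srot(39); print(M.round(2), np.linalg.det(M))
import pickle; d=pickle.load(open("c0.pkl","rb")); c=d["scene"]
print("amber cap",ray(c,(361,318),.16)," white cap",ray(c,(448,315),.12))
E
```

```text
off cm [-48.59 -34.73   6.47] turn [-0.68   0.07  -0.197] now st [-415.1  423.8  238.7] F [-0.5  0.4  0.2] t 0.1
[[-1.    0.07  0.06]
 [ 0.09  0.77  0.63]
 [ 0.    0.63 -0.78]] 0.9999999999999997
amber cap [0.61355974 0.38417331 0.16      ]  white cap [0.44937471 0.45953512 0.12      ]
```

Request:
carry_out:
  offset:
    - [-5,-3.6,0]
    - [-10,-7,0]
    - [-15,-10.7,0]
    - [-20,-14.3,0]
    - [-25,-17.9,0]
    - [-30,-21.4,0]
    - [-35,-25,0]
    - [-40,-28.6,0]
  turn:
    - [0,0,-0.02]
    - [0,0,-0.05]
    - [-0.1,0,-0.08]
    - [-0.2,0.02,-0.1]
    - [-0.3,0.03,-0.12]
    - [-0.4,0.04,-0.14]
    - [-0.5,0.05,-0.16]
    - [-0.6,0.06,-0.18]
  grip: [8,7,6,5,4,4,4,4]
  force: 40

```text
clock: 1.1
position: [0.4339, 0.1355, 0.2399]
eef_rot: [0.168, 2.967, 0.918]
contact_force: [0.2, 1.4, -0.5]
finger_gap: 0.466
finger_force: 0.0
```

```bash
python3 - <<'E'
from h import *; from bench import ctrl
a=np.radians(39);u=np.array([0,-np.sin(a),np.cos(a)]); top=np.array([-10,41.5,104.5])
go(ctrl,top+90*u,srot(39)); print(ctrl.state()["q"].round(2))
E
```

```text
off cm [ -9.46 -11.91  -0.23] turn [-0.081  0.009 -0.015] now st [-102.7   86.1  239.9] F [ 0.2  1.4 -0.5] t 1.1
[-0.08  0.07 -0.35  1.12  0.6   0.04]
```

Request:
carry_out:
  offset:
    - [-3,-4,0]
    - [-6,-8,0]
    - [-9.4,-11.9,-0.2]
    - [-9.4,-11.9,-0.2]
    - [-9.4,-11.9,-0.2]
  turn:
    - [-0.04,0,-0.01]
    - [-0.08,0.01,-0.015]
    - [-0.08,0.01,-0.015]
    - [-0.08,0.01,-0.015]
    - [-0.08,0.01,-0.015]
  grip: [4,4,4,4,4]

```text
clock: 1.72
position: [0.5144, 0.0274, 0.173]
eef_rot: [0.144, 2.936, 1.033]
contact_force: [0.5, 0.7, 0.1]
finger_gap: 0.47
finger_force: 0.0
```

```bash
cat > w.py <<'E'
import sys,pickle; from h import *; from bench import ctrl
s=ctrl.state(); c=ctrl.capture("wrist"); T=np.eye(4); T[:3,:3]=R.from_rotvec(s["eef_rot"]).as_matrix(); T[:3,3]=s["position"]
c["T"]=T@c["mount"]; pickle.dump(c,open(sys.argv[1]+".pkl","wb")); cv2.imwrite("pics/"+sys.argv[1]+".png",c["frame"][:,:,::-1])
print("mount",c["mount"].round(3).tolist(),"cam st",w2s(c["T"][:3,3]).round(0))
E
python3 w.py w1; python3 - <<'E'
from h import *; from bench import ctrl
a=np.radians(39);u=np.array([0,-np.sin(a),np.cos(a)]); top=np.array([-10,41.5,104.5])
go(ctrl,top+90*u,srot(39))
E
```

```text
mount [[-0.001, 0.948, 0.32, 0.082], [1.0, 0.001, 0.001, 0.0], [0.0, 0.32, -0.948, -0.134], [0.0, 0.0, 0.0, 1.0]] cam st [-94. -97. 279.]
off cm [-0.25 -0.08 -0.18] turn [-0.005 -0.004 -0.003] now st [-12.5 -13.4 173.6] F [-1.2 -0.5 -0.3] t 1.77
```

View pics/w1.png

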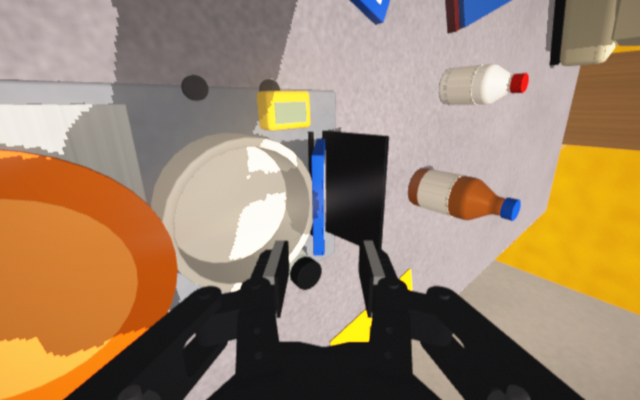

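The wrist view looks straight down the cassette's top edge: a blue strip at columns 313–326, rows 140–254, centred between the fingers (270 and 368). The rack plate is at (357,187), the dish at (235,205).

```bash
python3 - <<'E'
import pickle; from h import *; c=pickle.load(open("w1.pkl","rb")); H=hsv(c); T=c["T"]
m=(H[...,0]>100)&(H[...,0]<125)&(H[...,1]>130); m[:, :300]=0; m[:,335:]=0; m[:120]=0; m[265:]=0; m=big(m)
r=cv2.minAreaRect(np.argwhere(m)[:,::-1].astype(np.float32)); print(r)
bx=cv2.boxPoints(r)
for p in bx: print(p.round(0),w2s(ray(c,p,.1045,T)).round(1))
print("mid",w2s(ray(c,r[0],.1045,T)).round(1))
P=cloud(c,T); Q=P[m&(c["z_map"]>0)]; Q=np.array([w2s(q) for q in Q]); print(np.percentile(Q,[2,50,98],axis=0).round(1))
# dish rim by inner bright circle / plate edges
pl=(H[...,2]<40); pl[:,:323]=0; pl[:,395:]=0; pl[:120]=0; pl[250:]=0; pl=big(pl)
Q=P[pl&(c["z_map"]>0)]; Q=np.array([w2s(q) for q in Q]); print("plate",np.percentile(Q,[1,50,99],axis=0).round(1))
# rim: points with z 58..66
W=np.array([w2s(q) for q in P.reshape(-1,3)]).reshape(400,640,3); k=(abs(W[...,2]-62)<3)&(np.hypot(W[...,0],W[...,1])<80)&(np.hypot(W[...,0],W[...,1])>52)&(c["z_map"]>0)
X=W[k]; A=np.c_[2*X[:,:2],np.ones(len(X))]; sol=np.linalg.lstsq(A,(X[:,:2]**2).sum(1),rcond=None)[0]; print("rim",len(X),sol[:2],np.sqrt(sol[2]+sol[0]**2+sol[1]**2))
E
```

```text
((316.6722717285156, 195.95565795898438), (14.863970756530762, 116.16939544677734), 1.0912162065505981)
[308. 254.] [ 28.2  24.4 104.5]
[310. 138.] [-69.6  29.2 104.5]
[325. 138.] [-68.3  43.7 104.5]
[323. 254.] [ 34.5  40.6 104.5]
mid [-22.   34.4 104.5]
[[-56.1  32.6  17.6]
 [-23.9  36.7 103.3]
 [ 31.5  93.8 106.7]]
plate [[-62.8 112.9  20.3]
 [-38.  117.7  62.3]
 [ -2.5 123.1 101.3]]
rim 3471 [-0.78114518 -5.34130681] 65.05155659110014
```

```bash
python3 - <<'E'
import pickle; from h import *; c=pickle.load(open("w1.pkl","rb")); H=hsv(c); print(c["mtx"].round(1).tolist())
m=(H[...,0]>100)&(H[...,0]<125)&(H[...,1]>130)&(c["z_map"]>0); m[:, :300]=0; m[:,335:]=0; m[:120]=0; m[265:]=0
P=cloud(c,c["mount"]); 
for r in(145,160,175,190,205,220,235,248):
    k=np.where(m[r])[0]; print(r,k.min(),k.max(),(P[r,k]*1000).round(0)[[0,len(k)//2,-1]].tolist())
E
cp pics/w1.png /tmp/; python3 -c "
import cv2;a=cv2.imread('pics/w1.png')[120:270,260:400];cv2.imwrite('pics/w1c.png',cv2.resize(a,None,fx=4,fy=4,interpolation=2))"
```

```text
[[279.3, 0.0, 323.5], [0.0, 279.3, 196.8], [0.0, 0.0, 1.0]]
145 315 325 [[43.0, -8.0, 139.0], [43.0, -3.0, 139.0], [34.0, 2.0, 200.0]]
160 310 323 [[18.0, -15.0, 189.0], [39.0, -5.0, 85.0], [39.0, 0.0, 86.0]]
175 311 323 [[1.0, -14.0, 187.0], [27.0, -5.0, 84.0], [27.0, -0.0, 85.0]]
190 313 322 [[14.0, -8.0, 84.0], [14.0, -4.0, 86.0], [14.0, -1.0, 85.0]]
205 314 323 [[1.0, -8.0, 86.0], [1.0, -4.0, 85.0], [1.0, -0.0, 86.0]]
220 313 323 [[-13.0, -9.0, 85.0], [-13.0, -4.0, 86.0], [-13.0, -0.0, 87.0]]
235 313 323 [[-27.0, -9.0, 85.0], [-27.0, -4.0, 86.0], [-27.0, -0.0, 85.0]]
248 314 323 [[-40.0, -8.0, 86.0], [-40.0, -4.0, 85.0], [-40.0, -0.0, 85.0]]
```

View pics/w1c.png

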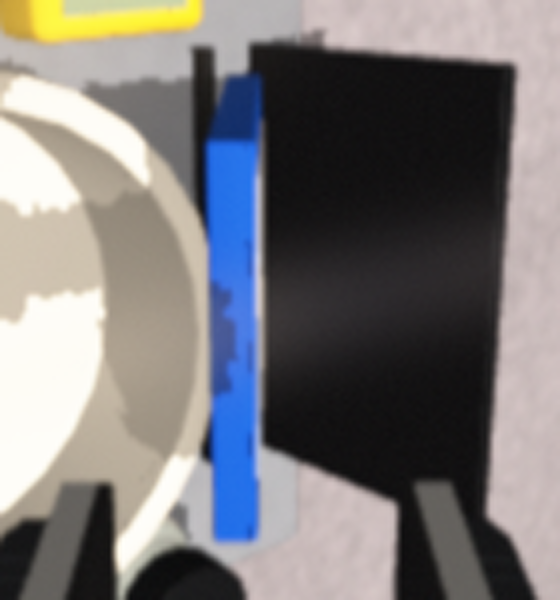

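The crop shows the cassette's top edge squarely between the fingers, spanning cols 312–325 and rows 155–254, with nothing between it and the fingers. In the tool frame its centre is at (-1, -4, 85) mm. Next I go down and grip.

Request:
carry_out:
  offset:
    - [-0.1,-0.4,0.5]
    - [-0.1,-0.4,3]
    - [-0.1,-0.4,6]
    - [-0.1,-0.4,8]
    - [-0.1,-0.4,9.4]
    - [-0.1,-0.4,9.4]
    - [-0.1,-0.4,9.4]
  turn:
    - [0,0,0]
    - [0,0,0]
    - [0,0,0]
    - [0,0,0]
    - [0,0,0]
    - [0,0,0]
    - [0,0,0]
  grip: [4,4,4,4,4,4,4]

```text
clock: 2.65
position: [0.5208, 0.0828, 0.0982]
eef_rot: [0.141, 2.935, 1.031]
contact_force: [-0.4, 0.4, 0.3]
finger_gap: 0.466
finger_force: 0.0
```

Request:
carry_out:
  offset:
    - [0,0,0]
    - [0,0,0]
    - [0,0,0]
    - [0,0,0]
    - [0,0,0]
    - [0,0,0]
  turn:
    - [0,0,0]
    - [0,0,0]
    - [0,0,0]
    - [0,0,0]
    - [0,0,0]
    - [0,0,0]
  grip: [2.5,1.5,1,0.7,0.5,0.5]
  force: 40

```text
clock: 3.4
position: [0.521, 0.0825, 0.0978]
eef_rot: [0.142, 2.935, 1.031]
contact_force: [-0.3, -4.6, 5.5]
finger_gap: 0.104
finger_force: 40.6
```

```bash
python3 - <<'E'
from h import *; from bench import ctrl
s=ctrl.state(); print(w2s(s["position"]),s["contact_force"].round(1),s["finger_gap"],s["finger_force"],s["clock"], np.degrees(np.arctan2(*(R.from_euler('z',-TH).as_matrix()@R.from_rotvec(s["eef_rot"]).as_matrix())[1:,2]*np.array([1,-1]))))
c=ctrl.capture("scene"); cv2.imwrite("pics/s2.png",cv2.resize(c["frame"][130:300,200:400,::-1],None,fx=3,fy=3)); 
E
```

```text
[-10.98569124  41.61960092  97.79960387] [-0.3 -4.6  5.5] 0.10400500362771671 40.615548491477966 3.4 38.71275199274578
```

View pics/s2.png

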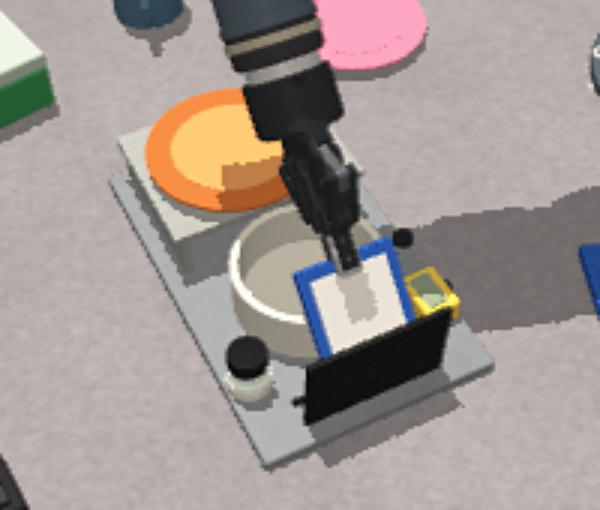

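```bash
sed -i 's/^TH,T0=.*/TH,T0=-0.095,np.array([.527,.0347])/' h.py; cat > tr.py <<'E'
from h import *; from bench import ctrl
s=ctrl.state(); Rc=R.from_rotvec(s["eef_rot"]).as_matrix(); p0=s["position"]; st=w2s(p0); print(st)
s0=106; yaw_x=st[0]
for ph,by,bz in((38.7,113.2,21),(32,112.5,22),(25,112,22),(18,111,22),(11,110,22),(4,109.5,22),(-2,109,22),(-7.5,108.5,21)):
    a=np.radians(ph); p=np.array([yaw_x,by-s0*np.sin(a),bz+s0*np.cos(a)])
    print(ph,(Rc.T@(s2w(p)-p0)*100).round(2),R.from_matrix(Rc.T@srot(ph)).as_rotvec().round(3))
E
python3 tr.py
```

```text
[-10.47302134  46.98230909  97.80635822]
38.7 [ 0.    0.37 -0.47] [ 0.    -0.003 -0.003]
32 [ 0.01  1.61 -0.51] [ 0.117 -0.003 -0.003]
25 [ 0.01  2.84 -0.32] [ 0.239 -0.003 -0.003]
18 [0.01 4.   0.  ] [ 0.361 -0.003 -0.002]
11 [0.01 5.11 0.47] [ 0.484 -0.004 -0.002]
4 [0.02 6.17 1.11] [ 0.606 -0.004 -0.002]
-2 [0.02 7.01 1.76] [ 0.711 -0.004 -0.002]
-7.5 [0.02 7.65 2.51] [ 0.807 -0.004 -0.002]
```

Request:
carry_out:
  offset:
    - [0,0.37,-0.47]
    - [0,1.61,-0.51]
    - [0,2.84,-0.32]
    - [0,4.0,0]
    - [0,5.1,0.47]
    - [0,6.17,1.1]
    - [0,7.0,1.76]
    - [0,7.0,1.76]
  turn:
    - [0,0,0]
    - [0.12,0,0]
    - [0.24,0,0]
    - [0.36,0,0]
    - [0.48,0,0]
    - [0.61,0,0]
    - [0.71,0,0]
    - [0.71,0,0]
  grip: [0.5,0.5,0.5,0.5,0.5,0.5,0.5,0.5]

```text
clock: 4.45
position: [0.527, 0.1501, 0.1273]
eef_rot: [-0.143, -3.131, 0.054]
contact_force: [-0.2, 0.4, -0.7]
finger_gap: 0.102
finger_force: 39.6
```

```bash
python3 w.py w3; python3 - <<'E'
from h import *; from bench import ctrl
c=ctrl.capture("scene"); w=cv2.imread("pics/w3.png")
a=cv2.resize(c["frame"][150:290,235:385,::-1],(429,400)); cv2.imwrite("pics/s3.png",np.hstack([a,w[:,140:500]]))
a=np.radians(-8); s0=106
go(ctrl,(-10.5,108.5-s0*np.sin(a),13.5+s0*np.cos(a)),srot(-8)); print(ctrl.state()["finger_gap"])
E
```

```text
mount [[-0.001, 0.948, 0.319, 0.082], [1.0, 0.001, 0.0, 0.0], [0.0, 0.319, -0.948, -0.135], [0.0, 0.0, 0.0, 1.0]] cam st [-92. 120. 262.]
off cm [-0.07  1.06  0.84] turn [ 0.106 -0.006  0.001] now st [-11.1 113.  127.2] F [-1.3 -0.7 -0.7] t 4.55
0.10235582581896681
```

View pics/s3.png

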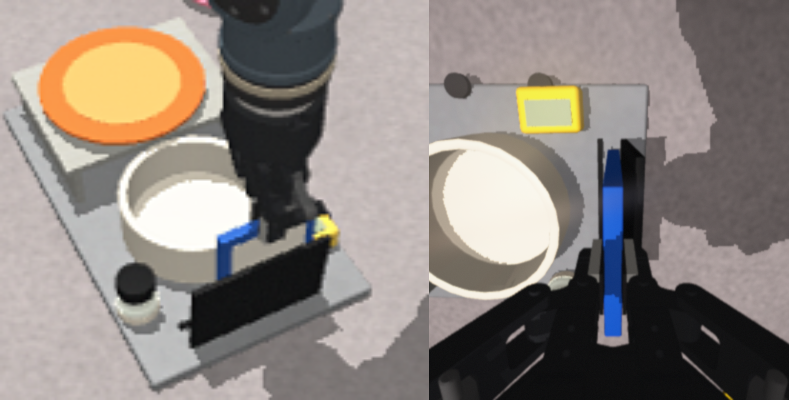

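The cassette hangs between the lip (left dark line) and the back plate with nothing touching. Now I lean it and lower it.

Request:
carry_out:
  offset:
    - [0,0.5,0]
    - [0,1.0,0.1]
    - [0,1.03,0.4]
    - [0,1.05,0.6]
    - [0,1.05,0.75]
    - [0,1.05,0.75]
  turn:
    - [0.05,0,0]
    - [0.1,0,0]
    - [0.1,0,0]
    - [0.1,0,0]
    - [0.1,0,0]
    - [0.1,0,0]
  grip: [0.5,0.5,0.5,0.5,0.5,0.5]

```text
clock: 5.3
position: [0.528, 0.1576, 0.1197]
eef_rot: [-0.15, -3.12, 0.209]
contact_force: [-0.1, -0.2, -1.2]
finger_gap: 0.109
finger_force: 39.6
```

Request:
carry_out:
  offset:
    - [0,0,0.1]
    - [0,0,0.2]
    - [0,0,0.2]
  turn:
    - [0,0,0]
    - [0,0,0]
    - [0,0,0]
  grip: [0.5,0.5,0.5]

```text
clock: 5.68
position: [0.5282, 0.158, 0.1184]
eef_rot: [-0.148, -3.121, 0.209]
contact_force: [-1.4, 0.4, 5.3]
finger_gap: 0.106
finger_force: 40.4
```

```bash
python3 - <<'E'
from h import *; from bench import ctrl
s=ctrl.state(); M=R.from_euler('z',-TH).as_matrix()@R.from_rotvec(s["eef_rot"]).as_matrix(); print(w2s(s["position"]),s["contact_force"].round(1),s["moment"].round(2),M[:,2].round(3),M[:,1].round(3))
E
```

```text
[-10.53036634 122.86525311 118.36743436] [-1.4  0.4  5.3] [-0.01  0.31 -0.08] [-0.004 -0.134 -0.991] [-0.     0.991 -0.134]
```

Request:
carry_out:
  offset:
    - [0,0.1,0]
    - [0,0.2,0]
    - [0,0.2,0]
  turn:
    - [0.01,0,0]
    - [0.02,0,0]
    - [0.02,0,0]
  grip: [0.5,0.5,0.5]

```text
clock: 6.05
position: [0.5283, 0.1595, 0.1181]
eef_rot: [-0.148, -3.117, 0.243]
contact_force: [-1.9, -1.7, 7.2]
finger_gap: 0.104
finger_force: 40.6
```

Request:
carry_out:
  offset:
    - [0,0,0]
    - [0,0,0]
    - [0,0,0]
    - [0,0,0]
    - [0,0,-1]
    - [0,0,-3]
    - [0,0,-6]
    - [0,0,-6]
  turn:
    - [0,0,0]
    - [0,0,0]
    - [0,0,0]
    - [0,0,0]
    - [0,0,0]
    - [0,0,0]
    - [0,0,0]
    - [0,0,0]
  grip: [1.1,1.4,2,2.6,2.6,2.6,2.6,2.6]

```text
clock: 7.05
position: [0.5307, 0.1698, 0.1793]
eef_rot: [-0.148, -3.121, 0.238]
contact_force: [0.5, 0.5, 0.3]
finger_gap: 0.306
finger_force: 0.0
```

```bash
python3 w.py w4; python3 - <<'E'
import pickle; from h import *; from bench import ctrl
c=ctrl.capture("scene"); w=cv2.imread("pics/w4.png")
a=cv2.resize(c["frame"][150:290,235:385,::-1],(429,400)); cv2.imwrite("pics/s4.png",np.hstack([a,w[:,140:500]]))
# cover centre measured from scene cam with the orange flange outline, top plane .077, shown in scene frame calib (T0 old)
for n in("scene","side"):
    c=ctrl.capture(n) if n=="side" else c; H=hsv(c)
    o=(H[...,0]<18)&(H[...,1]>120)&(H[...,2]>120); o[:, :230]=0; o[:,420:]=0; o[:140]=0; o[260:]=0; o=big(o)
    ct,_=cv2.findContours(o.astype(np.uint8),cv2.RETR_EXTERNAL,2); k=max(ct,key=len); k=cv2.convexHull(k)
    W=np.array([w2s(ray(c,p[0],.075))[:2] for p in k]).astype(np.float32); print(n,"cover c",cv2.fitEllipse(W))
go(ctrl,(0,-245,150),srot(0,90)); go(ctrl,(0,-245,150),srot(0,-90)); print(ctrl.state()["q"].round(2))
E
```

```text
mount [[-0.001, 0.948, 0.319, 0.082], [1.0, 0.001, 0.0, 0.0], [0.0, 0.319, -0.948, -0.135], [0.0, 0.0, 0.0, 1.0]] cam st [-91. 156. 313.]
scene cover c ((7.574888706207275, -145.20419311523438), (163.18438720703125, 167.06993103027344), 160.50416564941406)
side cover c ((3.5835232734680176, -144.59619140625), (163.79591369628906, 169.37612915039062), 140.4341278076172)
off cm [ -1.08 -37.02   8.44] turn [-0.125  0.117  1.567] now st [-10.6 133.8 176.4] F [ 0.7 -0.7 -0.3] t 7.2
off cm [ -1.08 -37.02   8.44] turn [-0.117 -0.125 -1.567] now st [-10.6 133.8 176.4] F [ 0.7 -0.7 -0.3] t 7.2
[ 0.38  0.37  0.01  1.28 -0.13  0.48]
```

View pics/s4.png

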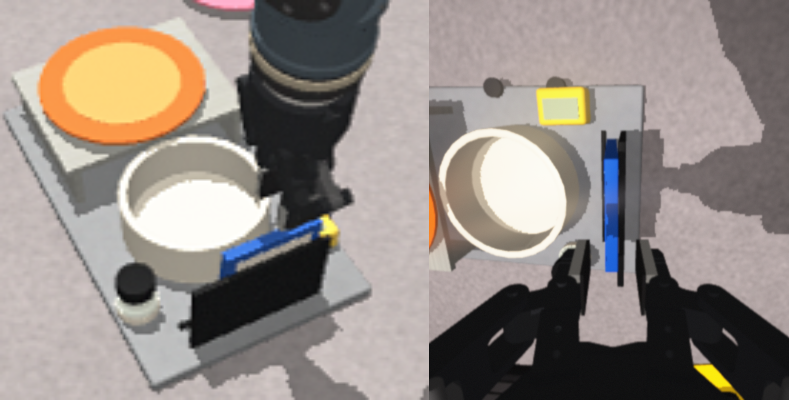

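The cassette now stands in the groove, leaning on the black plate (blue strip at (611,200) in the composite, top edge along the plate at (275,247)). Next is a view over the shelf and dish.

```bash
python3 - <<'E'
from h import *; from bench import ctrl
go(ctrl,(0,-60,210),srot(0,90))
E
```

```text
off cm [ -1.05 -19.67  -0.34] turn [-0.125  0.117  1.567] now st [-10.6 133.8 176.4] F [ 0.7 -0.7 -0.3] t 7.2
```

Request:
carry_out:
  offset:
    - [0,-1,-2]
    - [0,-4,-2]
    - [0,-8,-2]
    - [-0.5,-12,-1.5]
    - [-1,-16,-1]
    - [-1,-19.7,-0.3]
    - [-1,-19.7,-0.3]
    - [-1,-19.7,-0.3]
  turn:
    - [-0.02,0.02,0.16]
    - [-0.03,0.03,0.33]
    - [-0.04,0.04,0.5]
    - [-0.06,0.05,0.67]
    - [-0.08,0.07,0.84]
    - [-0.1,0.09,1.01]
    - [-0.11,0.1,1.18]
    - [-0.12,0.11,1.35]
  grip: [3,3.5,4,4,4,4,4,4]

```text
clock: 8.2
position: [0.5204, -0.0261, 0.209]
eef_rot: [-2.083, -2.337, 0.019]
contact_force: [0.4, 0.4, -0.4]
finger_gap: 0.465
finger_force: 0.0
```

```bash
python3 - <<'E'
from h import *; from bench import ctrl
go(ctrl,(0,-60,210),srot(0,90)); print(ctrl.state()["q"].round(2))
E
```

```text
off cm [ 0.1  0.1 -0.1] turn [-0.016  0.002  0.21 ] now st [ -0.8 -61.2 209. ] F [ 0.4  0.4 -0.4] t 8.2
[-0.05  0.26 -0.07  1.26 -0.    1.41]
```

Request:
carry_out:
  offset:
    - [0.1,0.1,0]
    - [0.1,0.1,0]
    - [0.1,0.1,0]
  turn:
    - [-0.01,0,0.15]
    - [-0.016,0,0.21]
    - [-0.016,0,0.21]
  grip: [5,6,6]

```text
clock: 8.57
position: [0.5213, -0.0242, 0.2092]
eef_rot: [2.316, 2.121, -0.003]
contact_force: [-0.9, 0.2, -0.3]
finger_gap: 0.703
finger_force: 0.0
```

```bash
python3 w.py w5; cat > cov.py <<'E'
import sys,pickle; from h import *; c=pickle.load(open(sys.argv[1]+".pkl","rb")); H=hsv(c); T=c["T"]; hz=float(sys.argv[2])
P=cloud(c,T); W=np.array([w2s(q) for q in P.reshape(-1,3)]).reshape(400,640,3); W[c["z_map"]<=0]=np.nan
o=big((H[...,0]<20)&(H[...,1]>110)&(H[...,2]>70))
k=max(cv2.findContours(o.astype(np.uint8),cv2.RETR_EXTERNAL,cv2.CHAIN_APPROX_NONE)[0],key=len)
p=np.array([w2s(ray(c,q[0],hz,T))[:2] for q in k]).astype(np.float32)
inb=(k[:,0,0]>3)&(k[:,0,0]<636)&(k[:,0,1]>3)&(k[:,0,1]<396); p=p[inb]
# robust circle: outer points only
for _ in range(6):
    A=np.c_[2*p,np.ones(len(p))]; s=np.linalg.lstsq(A,(p**2).sum(1),rcond=None)[0]; r=np.sqrt(s[2]+s[0]**2+s[1]**2); e=np.hypot(*(p-s[:2]).T)-r; p=p[abs(e)<max(1.5,1.5*e.std())]
print("cover centre",s[:2],"r",r,"n",len(p),"cloud z med",np.nanmedian(W[o][:,2]), "z pct",np.nanpercentile(W[o][:,2],[5,95]))
q=W[o]; q=q[np.isfinite(q).all(1)]; q=q[abs(q[:,2]-np.median(q[:,2]))<6]; cf=np.linalg.lstsq(np.c_[q[:,:2],np.ones(len(q))],q[:,2],rcond=None)[0]; print("tilt deg x,y",np.degrees(cf[:2]))
m=(abs(W[...,2]-62)<3)&(np.hypot(W[...,0],W[...,1])<78)&(np.hypot(W[...,0],W[...,1])>54)&(W[...,1]>-60)&~o; X=W[m]
if len(X)>50:
    A=np.c_[2*X[:,:2],np.ones(len(X))]; s=np.linalg.lstsq(A,(X[:,:2]**2).sum(1),rcond=None)[0]; print("rim",len(X),s[:2],np.sqrt(s[2]+s[0]**2+s[1]**2),"z",X[:,2].mean())
E
python3 cov.py w5 .076
```

```text
mount [[-0.001, 0.947, 0.32, 0.083], [1.0, 0.001, 0.001, 0.0], [0.001, 0.32, -0.947, -0.135], [0.0, 0.0, 0.0, 1.0]] cam st [ -0.  24. 344.]
cover centre [   6.37751503 -146.92197886] r 82.34597987592848 n 302 cloud z med 77.25209127846549 z pct [76.07902745 78.38468936]
tilt deg x,y [-0.04225752 -0.07600446]
rim 3280 [0.90307217 1.51870683] 65.20865510019851 z 61.75700851049737
```

View pics/w5.png

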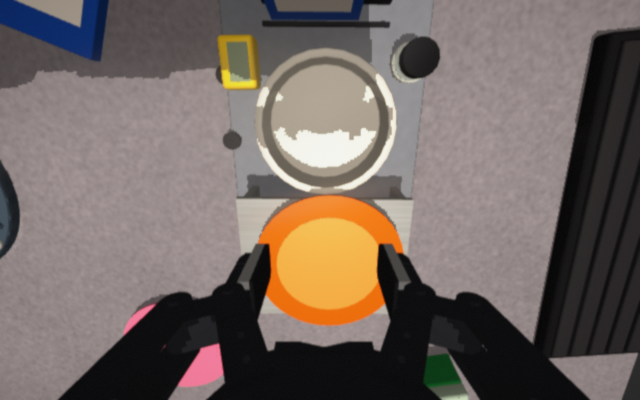

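The view shows the cover at (330,260) on the shelf and the empty dish at (326,120). The cassette is in the rack at the top and the fingers are at (258,265) and (390,265). I'll take the fingertip height from the depth map before going down behind the cover.

```bash
python3 - <<'E'
import pickle; from h import *; c=pickle.load(open("w5.pkl","rb")); P=cloud(c,c["mount"])*1000; H=hsv(c)
m=(c["z_map"]>0)&(P[...,2]<40)&(P[...,2]>-60)&(abs(P[...,1])<60)
Q=P[m]
for lo in range(-50,20,5):
    k=Q[(Q[:,2]>=lo)&(Q[:,2]<lo+5)]
    if len(k)>5: print(lo,len(k),"x",np.percentile(k[:,0],[2,98]).round(0),"|y|",np.percentile(abs(k[:,1]),[2,50,98]).round(0))
from bench import ctrl
go(ctrl,(6,-250,110),srot(0,90)); print(ctrl.state()["finger_gap"])
E
```

```text
-50 1951 x [-6. 14.] |y| [29. 43. 59.]
-45 1028 x [ 7. 15.] |y| [31. 42. 58.]
-40 384 x [-2. 13.] |y| [30. 34. 48.]
-35 699 x [-9. 12.] |y| [30. 31. 36.]
-30 565 x [-9. 12.] |y| [30. 31. 43.]
-25 513 x [-9. 12.] |y| [30. 32. 43.]
-20 476 x [-9. 12.] |y| [30. 31. 43.]
-15 423 x [-9. 12.] |y| [30. 32. 43.]
-10 375 x [-9. 12.] |y| [30. 31. 43.]
-5 255 x [-9. 12.] |y| [30. 30. 41.]
0 67 x [-8. 11.] |y| [30. 30. 30.]
off cm [-19.06   0.43   9.98] turn [-0.     0.002  0.008] now st [ 1.000e-01 -5.920e+01  2.093e+02] F [-0.7  0.2 -0.6] t 8.62
0.7028290552484883
```

```bash
python3 - <<'E'
import pickle; from h import *; c=pickle.load(open("c0.pkl","rb"))["scene"]; P=cloud(c); H=hsv(c)
for n,(u0,u1,v0,v1) in dict(tipbox=(170,222,128,175),mug=(232,265,100,142),pink=(290,345,120,155)).items():
    q=P[v0:v1,u0:u1][c["z_map"][v0:v1,u0:u1]>0]; q=q[q[:,2]>.006]; w=np.array([w2s(p) for p in q]); print(n,np.percentile(w,[2,98],axis=0).round(0).tolist())
E
```

```text
tipbox [[123.0, -471.0, 8.0], [220.0, -353.0, 71.0]]
mug [[-65.0, -515.0, 10.0], [9.0, -408.0, 89.0]]
pink [[-292.0, -401.0, 9.0], [-143.0, -252.0, 17.0]]
```

Nothing stands in the way behind the shelf.

Request:
carry_out:
  offset:
    - [-5,0.2,0]
    - [-10,0.4,0]
    - [-15,0.6,0]
    - [-19.2,0.63,2]
    - [-19.2,0.63,7]
    - [-19.2,0.63,12]
    - [-19.2,0.63,14.2]
    - [-19.2,0.63,14.2]
  turn:
    - [0,0,0.01]
    - [0,0,0.01]
    - [0,0,0.01]
    - [0,0,0.01]
    - [0,0,0.01]
    - [0,0,0.01]
    - [0,0,0.01]
    - [0,0,0.01]
  grip: [6,6,6,6,6,6,6,6]

```text
clock: 9.62
position: [0.51, -0.2158, 0.0665]
eef_rot: [-2.325, -2.11, 0.004]
contact_force: [-0.1, -0.7, 0.2]
finger_gap: 0.7
finger_force: 0.0
```

```bash
python3 - <<'E'
from h import *; from bench import ctrl
go(ctrl,(6.4,-236,67.3),srot(0,90)); go(ctrl,(0.9,-86,67.3),srot(0,90)); print(ctrl.state()["finger_gap"])
E
```

```text
off cm [ 1.49 -0.05 -0.09] turn [-0.003  0.001 -0.002] now st [   6.9 -250.9   66.5] F [-0.1 -0.7  0.2] t 9.62
off cm [16.49 -0.63 -0.1 ] turn [-0.003  0.001 -0.002] now st [   6.9 -250.9   66.5] F [-0.1 -0.7  0.2] t 9.62
0.7004765737179983
```

Request:
carry_out:
  offset:
    - [0.8,0,-0.1]
    - [1.5,0,-0.1]
    - [2.3,-0.05,-0.1]
    - [3.2,-0.1,-0.1]
    - [4.2,-0.14,-0.1]
    - [5.2,-0.18,-0.1]
    - [6.2,-0.22,-0.1]
    - [7.2,-0.26,-0.1]
  turn:
    - [0,0,0]
    - [0,0,0]
    - [0,0,0]
    - [0,0,0]
    - [0,0,0]
    - [0,0,0]
    - [0,0,0]
    - [0,0,0]
  grip: [6,6,6,6,6,6,6,6]

```text
clock: 10.62
position: [0.5159, -0.1437, 0.0692]
eef_rot: [2.326, 2.108, -0.001]
contact_force: [0.5, -1.8, 1.1]
finger_gap: 0.701
finger_force: 0.8
```

```bash
python3 w.py w6; python3 cov.py w6 .076; python3 - <<'E'
from h import *; from bench import ctrl
go(ctrl,(0.9,-86,67.3),srot(0,90)); print(ctrl.state()["finger_gap"])
E
```

```text
mount [[-0.001, 0.947, 0.32, 0.083], [1.0, 0.001, 0.001, 0.0], [0.001, 0.32, -0.947, -0.135], [0.0, 0.0, 0.0, 1.0]] cam st [  6. -96. 204.]
cover centre [  6.43988297 -91.79137713] r 82.44929421812087 n 669 cloud z med 77.33155992847401 z pct [76.21216269 78.45114762]
tilt deg x,y [-0.05719984  0.11479829]
off cm [ 9.16 -0.5   0.17] turn [ 0.001  0.001 -0.002] now st [   5.7 -177.6   69.1] F [-0.7  2.  -0.8] t 10.68
0.7039111681521653
```

Request:
carry_out:
  offset:
    - [0.8,-0.07,0.1]
    - [1.6,-0.14,0.1]
    - [2.5,-0.21,0.1]
    - [3.3,-0.28,0.1]
    - [4.2,-0.35,0.1]
    - [5.0,-0.42,0.1]
    - [5.8,-0.5,0.1]
    - [6.6,-0.55,0.1]
  turn:
    - [0,0,0]
    - [0,0,0]
    - [0,0,0]
    - [0,0,0]
    - [0,0,0]
    - [0,0,0]
    - [0,0,0]
    - [0,0,0]
  grip: [6,6,6,6,6,6,6,6]

```text
clock: 11.68
position: [0.5168, -0.0777, 0.068]
eef_rot: [2.326, 2.108, -0.001]
contact_force: [-0.3, -1.4, 0.1]
finger_gap: 0.706
finger_force: 0.6
```

```bash
python3 w.py w7; python3 cov.py w7 .076; python3 - <<'E'
from h import *; from bench import ctrl
go(ctrl,(0.9,-84.3,67.3),srot(0,90))
E
```

```text
mount [[-0.001, 0.947, 0.32, 0.083], [1.0, 0.001, 0.001, 0.0], [0.001, 0.32, -0.947, -0.135], [0.0, 0.0, 0.0, 1.0]] cam st [  1. -30. 203.]
cover centre [  1.11742026 -25.96304432] r 82.45271441901856 n 674 cloud z med 77.2938237768163 z pct [76.18472577 78.40995474]
tilt deg x,y [-0.05902732  0.1085423 ]
off cm [2.77 0.03 0.07] turn [ 0.001  0.002 -0.003] now st [   0.5 -112.    68. ] F [-0.   0.9  0. ] t 11.72
```

Request:
carry_out:
  offset:
    - [0.5,0,0.05]
    - [0.9,0,0.05]
    - [1.3,0,0.05]
    - [1.7,0,0.05]
    - [2.0,0,0.05]
    - [2.3,0,0.05]
    - [2.6,0,0.05]
    - [2.75,0,0.05]
  turn:
    - [0,0,0]
    - [0,0,0]
    - [0,0,0]
    - [0,0,0]
    - [0,0,0]
    - [0,0,0]
    - [0,0,0]
    - [0,0,0]
  grip: [6,6,6,6,6,6,6,6]

```text
clock: 12.72
position: [0.5195, -0.0506, 0.0674]
eef_rot: [2.326, 2.109, -0.001]
contact_force: [-0.3, -1.3, 0.6]
finger_gap: 0.705
finger_force: 0.3
```

```bash
python3 w.py w8; python3 cov.py w8 .073; python3 - <<'E'
from h import *; from bench import ctrl
go(ctrl,(0.9,-84.3,67.3),srot(0,90))
E
```

```text
mount [[-0.001, 0.947, 0.32, 0.083], [1.0, 0.001, 0.001, 0.0], [0.001, 0.32, -0.947, -0.135], [0.0, 0.0, 0.0, 1.0]] cam st [  1.  -2. 202.]
cover centre [1.12418261 1.05130862] r 79.98241533678089 n 653 cloud z med 70.31366715032863 z pct [69.17679845 71.44471082]
tilt deg x,y [-0.06309282  0.10893184]
off cm [0.12 0.02 0.01] turn [ 0.001  0.002 -0.003] now st [  0.7 -85.5  67.4] F [ 1.5 -0.   0.2] t 12.78
```

The cover's top is now at 70.3 mm (seated should be 70) and it is level to within 0.15°. I'll back off, lift clear and check.

Request:
carry_out:
  offset:
    - [-0.5,0,0]
    - [-1.5,0,-0.1]
    - [-2.5,0,-1]
    - [-3,0,-5]
    - [-3,0,-10]
    - [-3,0,-15]
    - [-3,0,-18]
    - [-3,0,-18]
  turn:
    - [0,0,0]
    - [0,0,0]
    - [0,0,0]
    - [0,0,0]
    - [0,0,0]
    - [0,0,0]
    - [0,0,0]
    - [0,0,0]
  grip: [6,6,6,6,6,6,6,6]

```text
clock: 13.78
position: [0.5175, -0.0811, 0.2506]
eef_rot: [2.323, 2.105, 0.004]
contact_force: [-0.7, 0.3, -0.8]
finger_gap: 0.703
finger_force: 0.0
```

```bash
python3 w.py w9; python3 cov.py w9 .069; python3 - <<'E'
from h import *; from bench import ctrl
c=ctrl.capture("scene"); w=cv2.imread("pics/w9.png")
a=cv2.resize(c["frame"][150:290,235:385,::-1],(429,400)); cv2.imwrite("pics/s9.png",np.hstack([a,w[:,140:500]]))
E
```

```text
mount [[-0.001, 0.947, 0.32, 0.083], [1.0, 0.001, 0.001, 0.0], [0.001, 0.32, -0.947, -0.135], [0.0, 0.0, 0.0, 1.0]] cam st [  1. -33. 385.]
cover centre [1.1411161  1.67929497] r 81.95615559991941 n 349 cloud z med 70.25471707390899 z pct [68.92616957 71.549359  ]
tilt deg x,y [-0.04178131  0.05629607]
```

View pics/s9.png

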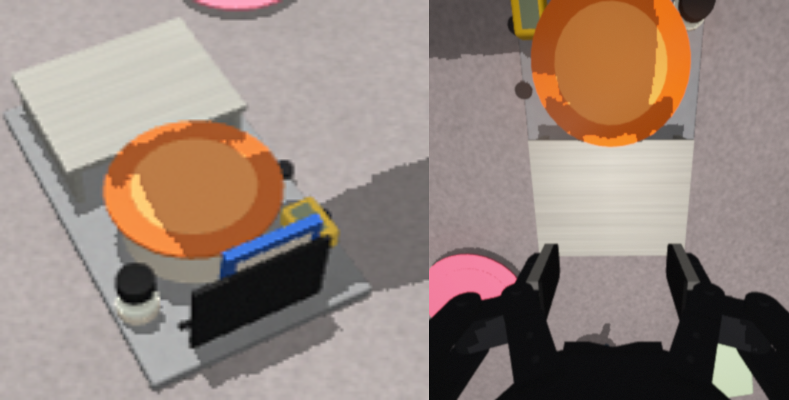

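The cover sits level on the dish (scene half, (193,188)) and the cassette stands against the rack plate (275,245). The jar and timer haven't moved, and the gripper is clear.

```bash
python3 -c "
from bench import ctrl; print(ctrl.hand_in())"
```

```text
the job is handed in; nothing more can be done
None
```

The job is handed in at about 14 s of robot time: the cassette stands in the drying rack leaning on its back plate, and the cover is seated level on the dish rim (top at 70.3 mm, tilt about 0.1°).

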